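# Switch on the guarded xenon lamp supply

## Robot

A 6-joint arm with a two-finger parallel gripper is mounted at the origin on a cart in front of the work surface, level with it; the furniture and walls round the work are solid. World frame = base frame: x ahead of the robot, y to its left, z up, the work surface at z = 0. Lengths are in mm, angles in degrees, forces in N, time in s.
With the tool pointing down it reaches from about 375 to 750 mm from the base axis. Payload 9 kg.
Tool frame: the origin (TCP) lies midway between the tips of the shut fingers; the grasp point (between the pads) lies 19 mm behind it (env.grip_depth is the distance from the TCP to the grasp point, in mm); z points along the fingers, y is the line along which they close (so a half turn about z gives the same grasp; the last joint's range is limited). The gripper opens to 85 mm and grips with 20 to 120 N. Pads are 22 mm wide; open, the fingers measure 114 mm over their backs; the gripper's body (76 mm by 85 mm) begins 54 mm behind the grasp point. The pads swing forward as they close: fully open they stand 13 mm farther back than shut.
Start: joints at [52.615, 5.964, 5.575, 89.605, 0, 77.527], TCP at [252.746, 544.202, 231.331] pointing down, gripper open.
Joint ranges: [-171.21, 171.21], [-48.23, 106.86], [-62.78, 66.21], [-105.2, 120.99], [-86.42, 89.51], [-180, 180]. Speed limits (degrees/s): [127.2, 127.2, 147.25, 180, 180, 180].

## Interface

Orientations are given as a 3x3 rotation matrix whose columns are the frame's x, y, z axes.
In Python, from cell import env gives the robot as it stands.
- The arm moves only by the shell command python3 steer.py 'ROWS' [OPENING]. ROWS is a JSON list of rows, 1 to 10 of them, each of 6 numbers: dx, dy, dz in mm, then a rotation vector rx, ry, rz in degrees; each row shifts and turns the commanded pose from where the row before left it, along the tool's axes as they then stand; what a row does not reach is not made up. A row lasts 1/12 s, in which the tool goes at most 41.7 mm and 7.16 degrees, less where a joint would pass 70% of its speed; a pose out of reach is approached as far as the arm can. OPENING is the opening from 0.0 (shut) to 1.0 (fully open), set as the command begins (- or left out keeps the last). The fingers move at their own pace and stop on an object; the grip force is fixed at half the most. Time passes only in rows, so rows that do not move let the fingers close. It prints the time, the measured TCP pose, the force, the opening and the grip force at its end. Input that does not fit is refused with a message, and nothing moves.
- env.sense(): the state, without advancing time (a new reading comes with each control period).
- env.get_image(name): name is "scene" or "top" or "wrist"; returns (picture, depth): 384x512x3 uint8, blue, green, red; 384x512 float32, mm along the optical axis (not along the pixel's ray), 0 where there is no reading.
- env.camera_params(name): a dict with "mtx" (3x3 intrinsics, pixels), "R" (3x3) and "t" (3): a world point X has camera coordinates R X + t. Camera axes: x right, y down, z forward; pixel columns grow to the right and rows downward; lengths in mm; the calibration is good to about 2 mm. The wrist camera is an equidistant fisheye: a pixel r from the principal point sees the ray r / f radians off the axis. A picture is of the moment at which its call begins: read the wrist's pose just before it. camera_params takes no time and is no camera call; for the wrist camera it gives the pose at the moment of the call.
- env.finish_job(): hands the job in; it is judged then, once.
The state is a dict: "time_s": time; "joint_pos": joint angles; "dq": joint speeds; "effort": joint torques, N m; "tcp_pos": TCP position; "ee_rot": TCP orientation; "wrist_force": force on the tool from outside, world axes, zero at the start; "moment": the same for the moment, N m; "finger_gap": opening from 0.0 (shut) to 1.0 (fully open); "finger_force": force on a finger pad.
Only numpy, scipy, OpenCV 4.12 (cv2) and the standard library are available. Lean on these libraries where they do the work, as an engineer would, in place of code of your own. Each camera call takes 0.05 s, during which the arm holds its last target. There are 200 camera calls.

## Task

Switch on the xenon lamp supply, the grey box with the red guard: put a fingertip under the guard's lip and lift it, and while the outside of that finger keeps it up push the toggle beneath over to the back (on); then draw the finger out so that the guard drops shut over the switch. The yellow-guarded mercury lamp supply stays off with its guard shut. A light touch is enough: pinch and force nothing, pick nothing up, do not shove or tip the supplies out of place, and leave the other things on the bench where they are.

Things in the scene. Friction and masses are not known exactly. Their poses are not given: they have to be found in the camera images.
- xenon_supply: the xenon lamp supply: a loose grey steel bench box 150 (x) x 110 (y) x 62 (z) mm on four rubber feet, 3 to 4.6 kg, with a black front panel and, on its flat top at z = 62 mm, one toggle switch under a red guard. Origin: centre of its underside; x points from its front (robot side) to its back, y to its left, z up. The toggle sits 51 mm ahead of the centre (x = -51, y = 0)
- xenon_supply_guard (a joint): angle of the red guard: 0 shut over the toggle; grows as its front rises, stop at 1.5. A light spring (about 0.4 N at its lip) always closes it and nothing latches it open, so it must be held up. While a finger under it pushes the toggle, its lip slides up to about 35 mm above the fingertip: turn a smooth side of the fingers to it, as a step there would catch the lip
- xenon_supply_guard_lip (a point): middle of the front edge of the red guard's lifting lip (30 mm wide, 2.5 mm thick), on its underside; moves with the guard. Closed: 12 mm above the box's top, 55 mm ahead of the hinge (x = -89 mm), so it overhangs the box's front face by 14 mm. The lip runs 15 mm back to the foot of the guard's front wall; nothing is below the lip in front of the box
- xenon_supply_guard_hinge (a point): middle of the hinge pin of the red guard, fixed on the supply, 34 mm ahead of its centre (x = -34 mm) and 12 mm above its top; the pin lies along the supply's y. The guard is an upside-down channel of 2.5 mm plastic, 30 mm wide, inside 25 mm wide and open below; shut, its walls end 12 mm and its roof 39.5 mm above the box's top
- xenon_supply_toggle (a joint): angle of the metal toggle under the red guard: 0 = off, leaning 0.4 rad to the front; 0.8 = on, leaning 0.4 rad to the back, towards the guard's hinge. It snaps over the middle (0.4) by itself and takes about 2 N near its tip
- xenon_supply_toggle_tip (a point): centre of the rounded top of the toggle under the red guard, radius 4.5 mm, 26 mm from the toggle's pivot, which is 5 mm above the box's top at x = -51 mm. Off, this point is 10 mm ahead of the pivot and 29 mm above the box's top; it moves with the toggle
- mercury_supply: the mercury lamp supply: a loose grey steel bench box 150 (x) x 110 (y) x 62 (z) mm on four rubber feet, 3 to 4.6 kg, with a black front panel and, on its flat top at z = 62 mm, one toggle switch under a yellow guard. Origin: centre of its underside; x points from its front (robot side) to its back, y to its left, z up. The toggle sits 51 mm ahead of the centre (x = -51, y = 0)
- mercury_supply_guard (a joint): angle of the yellow guard: 0 shut over the toggle; grows as its front rises, stop at 1.5. A light spring (about 0.4 N at its lip) always closes it and nothing latches it open, so it must be held up. While a finger under it pushes the toggle, its lip slides up to about 35 mm above the fingertip: turn a smooth side of the fingers to it, as a step there would catch the lip
- mercury_supply_guard_lip (a point): middle of the front edge of the yellow guard's lifting lip (30 mm wide, 2.5 mm thick), on its underside; moves with the guard. Closed: 12 mm above the box's top, 55 mm ahead of the hinge (x = -89 mm), so it overhangs the box's front face by 14 mm. The lip runs 15 mm back to the foot of the guard's front wall; nothing is below the lip in front of the box
- mercury_supply_guard_hinge (a point): middle of the hinge pin of the yellow guard, fixed on the supply, 34 mm ahead of its centre (x = -34 mm) and 12 mm above its top; the pin lies along the supply's y. The guard is an upside-down channel of 2.5 mm plastic, 30 mm wide, inside 25 mm wide and open below; shut, its walls end 12 mm and its roof 39.5 mm above the box's top
- mercury_supply_toggle (a joint): angle of the metal toggle under the yellow guard: 0 = off, leaning 0.4 rad to the front; 0.8 = on, leaning 0.4 rad to the back, towards the guard's hinge. It snaps over the middle (0.4) by itself and takes about 2 N near its tip
- mercury_supply_toggle_tip (a point): centre of the rounded top of the toggle under the yellow guard, radius 4.5 mm, 26 mm from the toggle's pivot, which is 5 mm above the box's top at x = -51 mm. Off, this point is 10 mm ahead of the pivot and 29 mm above the box's top; it moves with the toggle
- tape_roll: loose roll of brown tape, 92 mm across, 48 mm high, lying flat; origin: centre of its underside. A bystander
- amber_vial: loose brown vial with black cap, 23 mm across, 55 mm high; origin: centre of its underside. A bystander
- clear_vial: loose clear vial with white cap, 28 mm across, 65 mm high; origin: centre of its underside. A bystander
- bottle: loose white wash bottle with red cap, 94 x 88 x 200 mm; origin: centre of its underside. A bystander
- beaker: loose small glass beaker, 44 mm across, 57 mm high; origin: centre of its underside. A bystander
- screwdriver: loose red-handled screwdriver, 159 mm long, 15 mm high, lying flat; origin: centre of its underside. A bystander

How it is judged:
By the outcome, as a careful person would: the job done as asked, in the order asked, and still so for the second after the job is handed in, with the robot touching nothing.
It also fails if it takes over 35 s, if anything falls off the work surface, if the arm or the gripper's body presses on something with over 40 N, if the wrist force passes 120 N, or if a joint passes its speed limit or range.

## Working session

There is one attempt and no reset: what is moved stays moved. The work goes in short steps, Python scripts to look and compute and a shell command to move; the robot and the scene stay as the last step left them, time stands still between calls to the robot, and variables do not carry over. Pictures are saved under pics/ and viewed, at most 10 in all, crops included, and the job is handed in when it is done.

```bash
ls; mkdir -p pics; python3 - <<'E'
from cell import env
import cv2,numpy as np
for n in("scene","top"):
    im,d=env.get_image(n); cv2.imwrite(f"pics/{n}0.png",im); np.save(f"pics/{n}0.npy",d)
    p=env.camera_params(n); print(n,p["mtx"].tolist(),np.round(p["R"],3).tolist(),np.round(p["t"],1))
s=env.sense(); print(s["tcp_pos"],np.round(s["ee_rot"],3).tolist(),s["time_s"])
E
```

```text
cell.py
pics
steer.py
scene [[369.20494639394, 0.0, 259.7955541500106], [0.0, 369.20494639394, 186.74733658669822], [0.0, 0.0, 1.0]] [[-0.88, -0.474, 0.018], [-0.24, 0.411, -0.879], [0.41, -0.778, -0.476]] [ 578.6  179.2 1100.5]
top [[356.62324924358796, 0.0, 260.9229960432569], [0.0, 356.62324924358796, 186.77203318304984], [0.0, 0.0, 1.0]] [[0.028, -1.0, 0.009], [-0.991, -0.029, -0.129], [0.129, -0.005, -0.992]] [ 100.4  586.2 1290.4]
[252.53025762 543.93005944 230.58369628] [[-0.907, 0.421, -0.001], [0.421, 0.907, -0.001], [0.0, -0.001, -1.0]] 0.1
```

View pics/scene0.png

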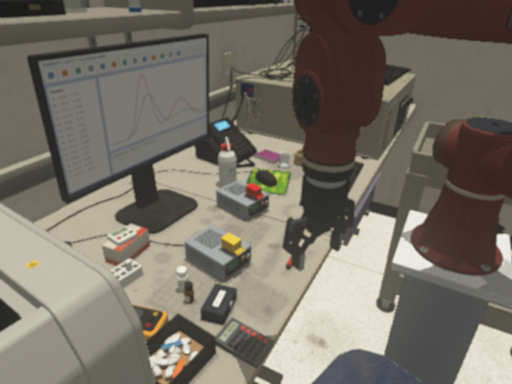

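View pics/top0.png

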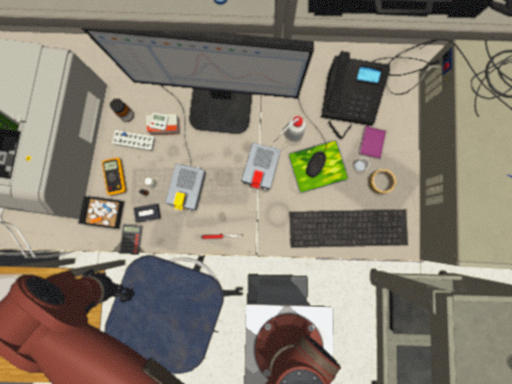

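The top view shows the xenon box at about (261,166) px with its red guard at (257,179), and the mercury box at (186,186) with its guard at (179,201). The bottle is at (296,127), behind and to the right of the xenon box. Next I measure both boxes from depth.

```bash
cat > h.py <<'E'
import numpy as np,cv2
from cell import env
def cloud(n,d):
    p=env.camera_params(n);v,u=np.mgrid[:384,:512];K=p["mtx"]
    c=np.stack([(u-K[0,2])/K[0,0]*d,(v-K[1,2])/K[1,1]*d,d],-1)
    return (c-p["t"])@p["R"]
E
python3 - <<'E'
from h import *
for n in("top","scene"):
    im=cv2.imread(f"pics/{n}0.png").astype(int);d=np.load(f"pics/{n}0.npy");P=cloud(n,d)
    b,g,r=im[...,0],im[...,1],im[...,2]
    reg=(P[...,0]>330)&(P[...,0]<750)&(P[...,1]>-60)&(P[...,1]<420)&(d>0)
    red=reg&(r>140)&(g<90)&(b<90)&(P[...,2]>65)&(P[...,2]<115); yel=reg&(r>150)&(g>130)&(b<90)&(P[...,2]>65)
    for k,m in(("red",red),("yel",yel)):
        nl,L,st,_=cv2.connectedComponentsWithStats(m.astype(np.uint8))
        for i in range(1,nl):
            if st[i,4]>20:
                q=P[L==i];print(n,k,len(q),np.median(q,0).round(1),q.min(0).round(),q.max(0).round(),st[i,:4])
    top=reg&(P[...,2]>54)&(P[...,2]<70)
    nl,L,st,_=cv2.connectedComponentsWithStats(top.astype(np.uint8))
    for i in range(1,nl):
        if st[i,4]>150:
            q=P[L==i];print(n,"top",len(q),np.median(q,0).round(1),cv2.minAreaRect(q[:,:2].astype(np.float32)),np.median(q[:,2]))
    tbl=reg&(abs(P[...,2])<8);print("table z",np.median(P[tbl][:,2]))
E
```

```text
top red 134 [602.3 134.2  99.4] [576. 115.  66.] [631. 154. 108.] [251 171  12  17]
top yel 130 [519.4 404.9 100.2] [489. 390.  72.] [548. 419. 108.] [175 192  10  18]
top top 1067 [668.9 116.4  61.9] ((662.5059204101562, 121.82845306396484), (110.23141479492188, 153.1601104736328), 76.31640625) 61.902093122370886
top top 780 [585.9 377.7  61.6] ((573.2095336914062, 386.6209411621094), (88.66956329345703, 152.9654998779297), 80.01007080078125) 61.6225141563372
table z 0.10011191873172647
scene red 61 [608.6 139.8 101.9] [589. 122.  96.] [632. 155. 105.] [247 184  14   7]
scene red 22 [583.4 140.4  77.2] [575. 128.  74.] [594. 155.  82.] [256 194   7   5]
scene yel 94 [522.9 409.  102. ] [502. 396.  97.] [545. 420. 104.] [222 234  19  11]
scene yel 33 [496.  410.7  77.2] [486. 399.  73.] [505. 420.  79.] [235 247  10   6]
scene top 634 [670.9 144.6  62.5] ((660.92626953125, 122.8881607055664), (110.68061828613281, 156.5615234375), 75.83036804199219) 62.53006077193911
scene top 486 [608.4 387.6  63. ] ((599.2561645507812, 376.55340576171875), (86.59944915771484, 108.12262725830078), 89.64949798583984) 62.97387074086686
table z 0.9210349843163499
```

```bash
python3 steer.py '[[0,0,0,0,0,0],[0,0,0,0,0,0]]' 0.0; python3 - <<'E'
from h import *
s=env.sense();p=env.camera_params("wrist");im,d=env.get_image("wrist")
c=-p["R"].T@p["t"];R=s["ee_rot"]
print("cam in tool",R.T@(c-s["tcp_pos"]),"axis in tool",(R.T@p["R"].T).round(2).tolist(),s["finger_gap"])
cv2.imwrite("pics/w1.png",im)
sc=cv2.imread("pics/scene0.png")[190:280,270:370];cv2.imwrite("pics/sc_f.png",cv2.resize(sc,None,fx=6,fy=6,interpolation=cv2.INTER_CUBIC))
E
```

```text
time_s: 0.27
tcp_pos: [252.6, 544.1, 231.0]
ee_rot: [[-0.907, 0.421, -0.0], [0.421, 0.907, -0.0], [0.0, -0.0, -1.0]]
wrist_force: [-0.2, 0.3, -0.0]
finger_gap: 0.747
finger_force: 0.0
cam in tool [  70.08487879   -0.59310619 -143.91821341] axis in tool [[0.0, -0.96, -0.27], [1.0, 0.0, -0.0], [0.0, -0.27, 0.96]] 0.7468304717810974
```

View pics/w1.png

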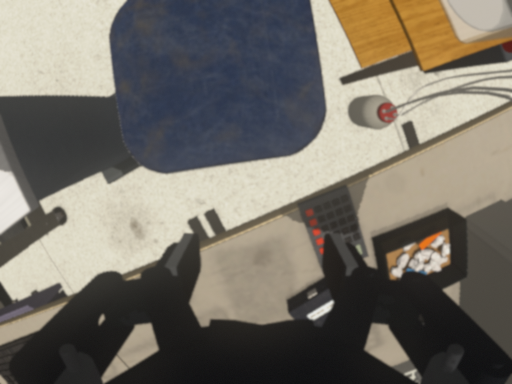

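View pics/sc_f.png

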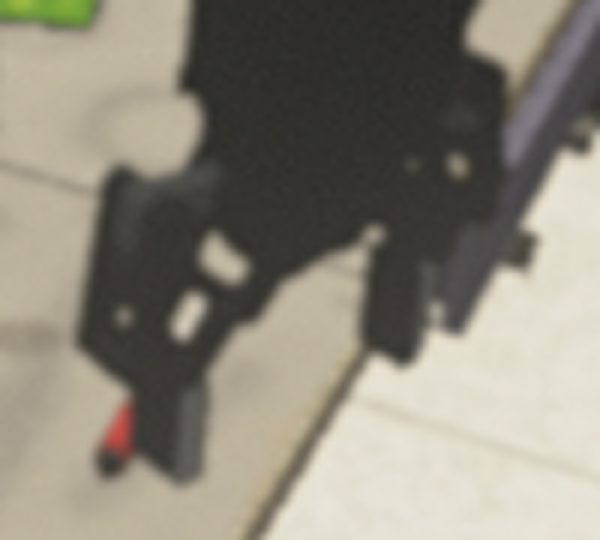

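The camera sits on the tool's +x side. The ±x faces of the shut fingers are smooth, while their backs have a knuckle step. I'll therefore turn tool y along the box's y, tilt the fingers forward about 45°, and use the −x face. Now I move in front of the xenon box.

```bash
python3 steer.py '[[-25,-15,0,0,0,0],[-25,-15,0,0,0,0],[-25,-15,0,0,0,0],[-25,-15,0,0,0,0],[-25,-15,0,0,0,0],[-25,-15,0,0,0,0],[-25,-15,0,0,0,0],[-25,-15,0,0,0,0]]' && python3 steer.py '[[-25,-15,0,0,0,0],[-25,-15,0,0,0,0],[-25,-15,0,0,0,0],[-25,-15,0,0,0,0],[-25,-15,0,0,0,0],[-25,-15,0,0,0,0],[-25,-15,0,0,0,0],[-25,-15,0,0,0,0],[0,0,0,0,0,-5.6],[0,0,0,0,0,-5.6]]'
```

```text
time_s: 0.98
tcp_pos: [384.2, 349.9, 231.4]
ee_rot: [[-0.907, 0.421, 0.0], [0.421, 0.907, 0.0], [-0.0, 0.0, -1.0]]
wrist_force: [-0.7, 0.3, 0.1]
finger_gap: 0.003
finger_force: 0.0
time_s: 1.82
tcp_pos: [515.1, 156.5, 231.0]
ee_rot: [[-0.972, 0.236, -0.0], [0.236, 0.972, -0.0], [0.0, -0.0, -1.0]]
wrist_force: [-0.1, 0.7, -0.4]
finger_gap: 0.001
finger_force: 0.0
```

```bash
python3 steer.py '[[0,0,0,0,-6.43,0],[0,0,0,0,-6.43,0],[0,0,0,0,-6.43,0],[0,0,0,0,-6.43,0],[0,0,0,0,-6.43,0],[0,0,0,0,-6.43,0],[0,0,0,0,-6.43,0],[0,0,0,0,0,0]]' && python3 - <<'E'
from h import *
s=env.sense();p=env.camera_params("wrist");im,d=env.get_image("wrist")
cv2.imwrite("pics/w2.png",im);np.savez("pics/w2.npz",d=d,**p)
print(s["joint_pos"])
K=p["mtx"];v,u=np.mgrid[:384,:512]
x=(u-K[0,2])/K[0,0];y=(v-K[1,2])/K[1,1];r=np.hypot(x,y);k=np.where(r>1e-6,np.tan(np.minimum(r,1.5))/np.maximum(r,1e-6),1)
P=(np.stack([x*k*d,y*k*d,d],-1)-p["t"])@p["R"]
b,g,rr=[im[...,i].astype(int) for i in range(3)]
c0=np.array([662,122]);a=np.radians(-13.7);ex=np.array([np.cos(a),np.sin(a)]);ey=np.array([-ex[1],ex[0]])
Q=np.concatenate([((P[...,:2]-c0)@np.stack([ex,ey],1)),P[...,2:]],-1)
np.save("pics/w2Q.npy",Q)
near=(abs(Q[...,0])<130)&(abs(Q[...,1])<100)&(d>0)
red=near&(rr>100)&(g<70)&(b<70)&(Q[...,2]>60)
q=Q[red];print("red",len(q),np.percentile(q,[1,5,50,95,99],axis=0).round(1))
top=near&(abs(Q[...,2]-62)<6);print(top.sum())
if top.sum()>100: print(cv2.minAreaRect(Q[top][:,:2].astype(np.float32)),np.median(Q[top][:,2]))
fr=near&(Q[...,2]>12)&(Q[...,2]<52)&(Q[...,0]<-55)&(Q[...,0]>-95);q=Q[fr]
print("front",len(q),np.percentile(q,[2,50,98],axis=0).round(1), np.polyfit(q[:,1],q[:,0],1))
E
```

```text
time_s: 2.48
tcp_pos: [534.0, 176.2, 227.3]
ee_rot: [[-0.714, 0.248, 0.655], [0.169, 0.969, -0.182], [-0.68, -0.019, -0.733]]
wrist_force: [-0.3, 0.7, -0.8]
finger_gap: 0.002
finger_force: 0.0
[ 16.05392924 -48.07182825 -48.95248228  50.81428938 -20.85499888
  22.66748787]
red 1707 [[-89.4 -16.1  76.3]
 [-87.3 -14.9  77.2]
 [-73.7  -1.9  98.4]
 [-36.7  11.2 103.2]
 [-31.8  12.5 103.7]]
5589
((28.9229736328125, -8.049949645996094), (131.31166076660156, 228.4272003173828), 79.9572982788086) 63.12857253222296
front 2126 [[-84.5 -54.2  14.6]
 [-77.6  -1.4  36.2]
 [-74.3  49.4  51.3]] [ 2.03303516e-02 -7.79521634e+01]
```

View pics/w2.png

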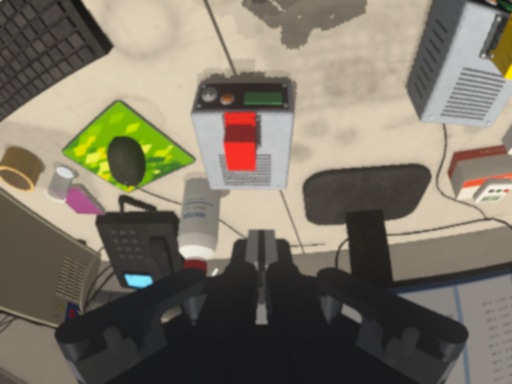

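The wrist view shows the front of the xenon box, with its panel at (243,95), red guard at (240,140), and the shut fingers at (262,260). The depth confirms the lip edge at x = -89 in the box frame. The tilt in place ran joint 2 to its limit because the pose was too close to the base. Farther ahead it should reach. I'll add a helper that works out tool-axis moves.

```bash
cat >> h.py <<'E'
from scipy.spatial.transform import Rotation as Ro
C0=np.array([661.5,121.,62.]);A=-14.2
B=Ro.from_euler("z",A,degrees=True).as_matrix()
def corner(s): # upper leading tip corner in box frame, z above box top
    return B.T@(s["tcp_pos"]-11*s["ee_rot"][:,0]-C0)
def plan(cx,cz,tilt,cy=0.):
    s=env.sense();R=s["ee_rot"];t=np.radians(tilt)
    T=B@np.array([[-np.cos(t),0,np.sin(t)],[0,1,0],[-np.sin(t),0,-np.cos(t)]])
    p=B@np.array([cx,cy,cz])+C0+11*T[:,0]
    print("corner",corner(s).round(1),"tilt",np.degrees(np.arccos(-R[2,2])).round(1),"F",np.round(B.T@s["wrist_force"],1),"q",np.round(s["joint_pos"],0))
    print("move tool",(R.T@(p-s["tcp_pos"])).round(1),"rot",Ro.from_matrix(R.T@T).as_rotvec(degrees=True).round(2),"  (target axes:",(T.T@(p-s["tcp_pos"])).round(1),")")
E
python3 -c "
from h import *
plan(-108,60,45);plan(-108,4,45)"
```

```text
corner [-128.9   21.9  175.5] tilt 42.7 F [0.  0.1 0.6] q [ 16. -48. -49.  51. -21.  23.]
move tool [ 63.3 -19.8  99.8] rot [-0.78 -2.26  0.61]   (target axes: [ 66.9 -21.8  96.9] )
corner [-128.9   21.9  175.5] tilt 42.7 F [0.  0.1 0.6] q [ 16. -48. -49.  51. -21.  23.]
move tool [101.3 -18.8 140.9] rot [-0.78 -2.26  0.61]   (target axes: [106.5 -21.8 136.5] )
```

```bash
python3 steer.py '[[10.5,-3.3,16.6,0,0,0],[10.5,-3.3,16.6,0,0,0],[10.5,-3.3,16.6,0,0,0],[10.5,-3.3,16.6,0,0,0],[10.5,-3.3,16.6,0,0,0],[10.5,-3.3,16.6,0,0,0],[0,0,0,-0.8,-2.2,0.6],[0,0,0,0,0,0]]' && python3 -c "
from h import *
plan(-108,60,45);plan(-108,4,45)"
```

```text
time_s: 3.2
tcp_pos: [559.8, 152.1, 112.1]
ee_rot: [[-0.68, 0.252, 0.688], [0.178, 0.968, -0.179], [-0.711, 0.0, -0.703]]
wrist_force: [-0.9, -0.0, -0.5]
finger_gap: 0.001
finger_force: 0.0
corner [-98.5   5.2  57.9] tilt 45.3 F [-0.9 -0.3 -0.5] q [ 12. -48. -63.  33. -18.  19.]
move tool [ 5.2 -5.3 -8.3] rot [-0.27  0.31 -0.31]   (target axes: [ 5.3 -5.2 -8.3] )
corner [-98.5   5.2  57.9] tilt 45.3 F [-0.9 -0.3 -0.5] q [ 12. -48. -63.  33. -18.  19.]
move tool [45.  -5.3 31.1] rot [-0.27  0.31 -0.31]   (target axes: [44.9 -5.2 31.3] )
```

```bash
python3 steer.py '[[0,0,0,0,6.5,0],[0,0,0,0,6.5,0],[0,0,0,0,0,0]]' && python3 -c "
from h import *
plan(-110,50,32);plan(-110,3,32)"
```

```text
time_s: 3.45
tcp_pos: [561.3, 151.6, 113.2]
ee_rot: [[-0.821, 0.254, 0.511], [0.215, 0.967, -0.134], [-0.528, -0.0, -0.849]]
wrist_force: [1.3, 0.6, 1.9]
finger_gap: 0.003
finger_force: 0.0
corner [-95.3   5.   57. ] tilt 31.9 F [1.1 0.9 1.9] q [  9. -33. -47.  46. -12.  20.]
move tool [16.1 -5.2 -1.8] rot [-0.28 -0.12 -0.41]   (target axes: [16.2 -5.1 -1.8] )
corner [-95.3   5.   57. ] tilt 31.9 F [1.1 0.9 1.9] q [  9. -33. -47.  46. -12.  20.]
move tool [41.  -5.2 38.2] rot [-0.28 -0.12 -0.41]   (target axes: [41.1 -5.1 38. ] )
```

```bash
python3 steer.py '[[16,-5,-2,-0.3,-0.1,-0.4],[0,0,0,0,0,0],[6.2,0,10,0,0,0],[6.2,0,10,0,0,0],[6.2,0,10,0,0,0],[6.2,0,10,0,0,0],[0,0,0,0,0,0]]' && python3 - <<'E'
from h import *
plan(-84.8,3,32)
im,d=env.get_image("scene");P=cloud("scene",d)
Q=(P-C0)@B
b,g,r=[im[...,i].astype(int) for i in range(3)]
near=(abs(Q[...,0])<130)&(abs(Q[...,1])<40)&(d>0)
q=Q[near&(r>110)&(g<80)&(b<80)&(Q[...,2]>6)];print(len(q),np.percentile(q,[2,50,98],axis=0).round(1))
cv2.imwrite("pics/s3.png",cv2.resize(im[130:250,190:330],None,fx=5,fy=5,interpolation=cv2.INTER_CUBIC))
E
```

```text
time_s: 4.03
tcp_pos: [542.0, 151.2, 53.3]
ee_rot: [[-0.821, 0.243, 0.516], [0.205, 0.97, -0.131], [-0.532, -0.002, -0.847]]
wrist_force: [-0.5, -0.1, -0.9]
finger_gap: 0.004
finger_force: 0.0
corner [-114.     0.    -2.9] tilt 32.2 F [-0.4 -0.2 -0.9] q [  9. -35. -55.  40. -12.  20.]
move tool [-27.8  -0.1  10.5] rot [-0.01  0.16  0.18]   (target axes: [-27.8   0.   10.4] )
97 [[-87.8 -10.9  13.5]
 [-65.5   6.4  38.4]
 [-34.5  16.9  42.1]]
```

View pics/s3.png

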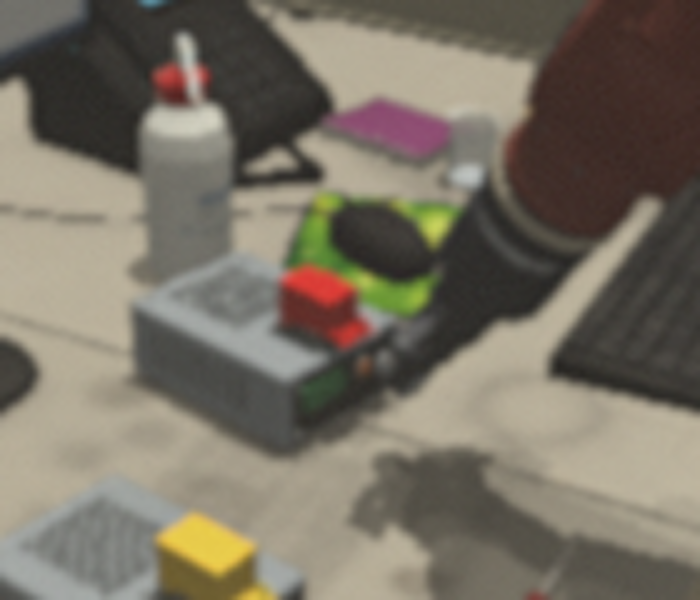

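The scene view shows the fingertips (400,370 in the crop) just ahead of and below the red lip (350,325). Next I slide in under the lip.

```bash
python3 steer.py '[[-8.9,0,4,0,0,0],[-8.9,0,4,0,0,0],[-8.9,0,4,0,0,0],[0,0,0,0,0,0],[0,0,0,0,0,0]]' && python3 -c "
from h import *
plan(-84.8,5.2,32)"
```

```text
time_s: 4.5
tcp_pos: [572.1, 144.3, 61.2]
ee_rot: [[-0.819, 0.243, 0.519], [0.205, 0.97, -0.131], [-0.535, -0.001, -0.845]]
wrist_force: [-0.7, 0.0, 0.1]
finger_gap: -0.001
finger_force: 0.0
corner [-83.1   0.7   5. ] tilt 32.4 F [-0.7 -0.1  0.1] q [  7. -30. -50.  39. -11.  18.]
move tool [ 1.4 -0.6 -1.1] rot [0.04 0.35 0.12]   (target axes: [ 1.4 -0.6 -1.1] )
```

```bash
python3 steer.py '[[-2.6,0,-3.3,0,0,0],[-2.6,0,-3.3,0,0,0],[-2.6,0,-3.3,0,0,0],[-4,0,-2.1,0,0,0],[-4,0,-2.1,0,0,0],[-4,0,-2.1,0,0,0],[0,0,0,0,0,0]]' && python3 - <<'E'
from h import *
plan(-66.6,30,32)
im,d=env.get_image("scene");P=cloud("scene",d)
Q=(P-C0)@B
b,g,r=[im[...,i].astype(int) for i in range(3)]
near=(abs(Q[...,0])<130)&(abs(Q[...,1])<40)&(d>0)
q=Q[near&(r>110)&(g<80)&(b<80)&(Q[...,2]>6)];print(len(q),np.percentile(q,[2,50,98],axis=0).round(1))
cv2.imwrite("pics/s4.png",cv2.resize(im[130:250,190:330],None,fx=5,fy=5,interpolation=cv2.INTER_CUBIC))
E
```

```text
time_s: 5.08
tcp_pos: [580.5, 142.3, 86.1]
ee_rot: [[-0.819, 0.243, 0.52], [0.205, 0.97, -0.131], [-0.536, -0.0, -0.844]]
wrist_force: [-0.6, -0.3, 0.4]
finger_gap: -0.002
finger_force: 0.3
corner [-74.5   0.8  30. ] tilt 32.4 F [-0.5 -0.5  0.4] q [  7. -30. -48.  41. -11.  18.]
move tool [-6.7 -0.8  4.1] rot [0.05 0.39 0.11]   (target axes: [-6.7 -0.8  4. ] )
64 [[-98.4  -6.8  35.2]
 [-59.2   9.   44.7]
 [-29.6  27.4  63.6]]
```

View pics/s4.png

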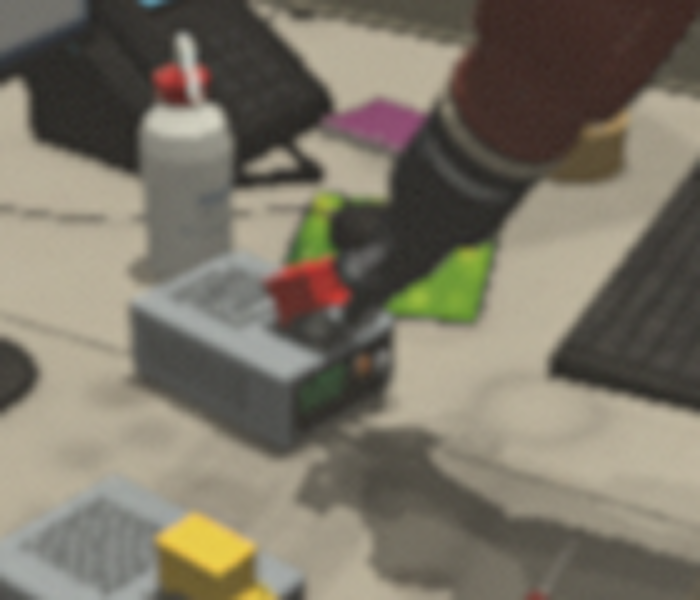

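The guard is lifted, sitting on the finger at about (315,285) in the crop. Now I push the toggle gently.

```bash
python3 steer.py '[[-2.6,-0.1,2.2,0,0,0],[-2.6,-0.1,2.2,0,0,0],[-2.6,-0.1,2.2,0,0,0],[-2.6,-0.1,2.2,0,0,0],[0,0,0,0,0,0]]' && python3 -c "
from h import *
plan(-54,27,32)" && python3 steer.py '[[-2.6,-0.1,2.2,0,0,0],[-2.6,-0.1,2.2,0,0,0],[0,0,0,0,0,0],[0,0,0,0,0,0]]' && python3 - <<'E'
from h import *
plan(-52,27,32)
im,d=env.get_image("scene");P=cloud("scene",d)
Q=(P-C0)@B
b,g,r=[im[...,i].astype(int) for i in range(3)]
near=(abs(Q[...,0])<130)&(abs(Q[...,1])<40)&(d>0)
q=Q[near&(r>110)&(g<80)&(b<80)&(Q[...,2]>6)];print(len(q),np.percentile(q,[2,50,98],axis=0).round(1))
c1=im[150:220,220:300]
im,d=env.get_image("wrist")
cv2.imwrite("pics/s5.png",np.hstack([cv2.resize(c1,(400,350),interpolation=cv2.INTER_CUBIC),cv2.resize(im[130:290,170:350],(394,350))]))
E
```

```text
time_s: 5.55
tcp_pos: [592.6, 138.4, 82.0]
ee_rot: [[-0.821, 0.243, 0.517], [0.205, 0.97, -0.131], [-0.533, -0.001, -0.846]]
wrist_force: [-1.2, 0.2, -0.3]
finger_gap: 0.003
finger_force: 0.3
corner [-61.8  -0.   25.9] tilt 32.2 F [-1.2 -0.1 -0.3] q [  6. -27. -46.  40. -11.  17.]
move tool [-7.2  0.   3.2] rot [0.01 0.24 0.13]   (target axes: [-7.2  0.   3.1] )
time_s: 5.88
tcp_pos: [598.8, 136.8, 81.2]
ee_rot: [[-0.821, 0.243, 0.517], [0.205, 0.97, -0.131], [-0.534, -0.001, -0.846]]
wrist_force: [-1.4, 0.9, -0.7]
finger_gap: 0.003
finger_force: 0.7
corner [-55.4  -0.1  25.1] tilt 32.2 F [-1.6  0.5 -0.7] q [  6. -26. -45.  40. -11.  17.]
move tool [-3.8  0.1  0.1] rot [0.01 0.25 0.14]   (target axes: [-3.8  0.1  0.1] )
26 [[-63.9   4.1  30.5]
 [-47.2  12.7  49.8]
 [-16.   17.4  57.7]]
```

View pics/s5.png

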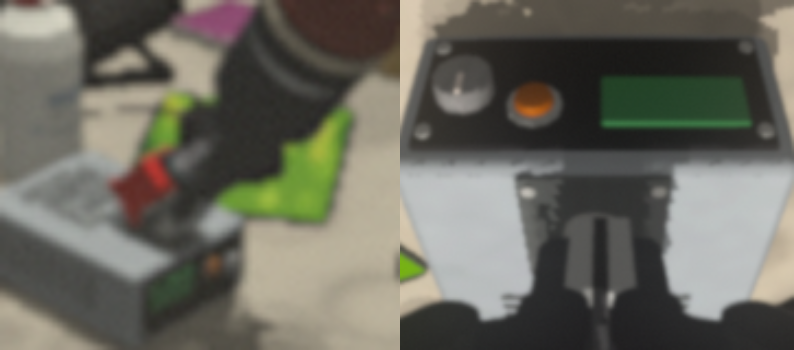

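The guard is up on the finger and the push force is about 1.6 N. The toggle is near its middle, so I push on in small steps and watch the force.

```bash
f(){ python3 -c "
from h import *
plan(-52,27,32)" | head -1; }; python3 steer.py '[[-2.2,0,0.8,0,0,0],[0,0,0,0,0,0]]' >/dev/null; f;  python3 steer.py '[[-2,0,0.6,0,0,0],[0,0,0,0,0,0]]'>/dev/null; f
```

```text
corner [-52.7   0.   26.2] tilt 32.3 F [-1.1 -0.2 -0.5] q [  6. -25. -45.  40. -11.  17.]
corner [-50.5   0.   27. ] tilt 32.3 F [-1.8 -0.  -0.5] q [  6. -25. -45.  40. -10.  17.]
```

```bash
f(){ python3 -c "
from h import *
plan(-52,27,32)" | head -1; };  python3 steer.py '[[-1.5,0,0.2,0,0,0],[0,0,0,0,0,0]]'>/dev/null; f;  python3 steer.py '[[-1.2,0,0.2,0,0,0],[0,0,0,0,0,0]]'>/dev/null; f; python3 steer.py '[[0,0,0,0,0,0],[0,0,0,0,0,0]]'>/dev/null; f
```

```text
corner [-49.3  -0.   27.5] tilt 32.3 F [-0.5  0.3 -1.2] q [  6. -25. -45.  40. -10.  17.]
corner [-48.3   0.   27.8] tilt 32.3 F [0.7 0.2 0.2] q [  6. -25. -44.  40. -10.  17.]
corner [-48.6  -0.   27.5] tilt 32.3 F [-0.8 -0.2  0. ] q [  6. -25. -44.  40. -10.  17.]
```

The push force has dropped and the tip is about 7 mm past the snap point. I'm drawing back with the guard still resting on the finger, then checking the toggle from the scene camera.

```bash
python3 steer.py '[[3,0,-2.4,0,0,0],[3,0,-2.4,0,0,0],[3,0,-2.4,0,0,0],[3,0,-2.4,0,0,0],[3,0,-2.4,0,0,0],[3,0,-2.4,0,0,0],[3,0,-2.4,0,0,0],[0,0,0,0,0,0]]' >/dev/null; python3 - <<'E'
from h import *
plan(-84.8,5,32)
im,d=env.get_image("scene")
c1=im[165:215,225:285]
im,d=env.get_image("wrist")
cv2.imwrite("pics/s6.png",np.hstack([cv2.resize(c1,(480,400),interpolation=cv2.INTER_CUBIC),cv2.resize(im[200:290,220:290],(311,400),interpolation=cv2.INTER_CUBIC)]))
E
```

```text
corner [-76.    0.1  30.5] tilt 32.3 F [-0.8 -0.5  0.3] q [  7. -30. -48.  42. -11.  18.]
move tool [21.1 -0.  16.8] rot [0.04 0.26 0.17]   (target axes: [21.  -0.1 16.9] )
```

View pics/s6.png

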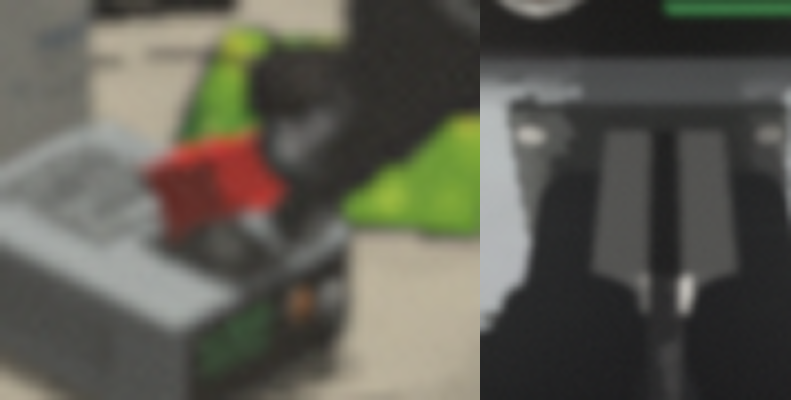

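```bash
python3 - <<'E'
from h import *
p=env.camera_params("scene")
for k,q in dict(pivot=(-51,0,5),off=(-61,0,29),on=(-41,0,29),on_half=(-46,0,17),finL=(-76,14.5,30),finLlow=(-94.6,14.5,18.7),finR=(-76,-14.5,30),hinge=(-34,0,12)).items():
    c=p["R"]@(B@np.array(q)+C0)+p["t"];uv=p["mtx"]@c/c[2];print(k,((uv[:2]-[225,165])*8).round())
E
```

```text
pivot [224. 243.]
off [243. 201.]
on [207. 184.]
on_half [216. 214.]
finL [245. 224.]
finLlow [279. 265.]
finR [294. 199.]
hinge [195. 214.]
```

The light streak at (265,235) is just the finger's end edge, and the toggle itself is hidden. I'll confirm with a gentle re-probe and averaged forces: an off toggle would resist with about 2 N at x ≈ -58.

```bash
cat > fa.py <<'E'
from h import *
F=[]
for i in range(10): env.get_image("scene");F.append(B.T@env.sense()["wrist_force"])
print("corner",corner(env.sense()).round(1),"F",np.mean(F,0).round(2),"se",(np.std(F,0)/3.2).round(2))
E
python3 fa.py; python3 steer.py '[[-2.7,0,2.5,0,0,0],[-2.7,0,2.5,0,0,0],[-2.7,0,2.5,0,0,0],[-2.7,0,2.5,0,0,0],[-2.7,0,2.5,0,0,0],[0,0,0,0,0,0]]'>/dev/null; python3 fa.py; python3 steer.py '[[-3.1,0,1.4,0,0,0],[0,0,0,0,0,0]]'>/dev/null; python3 fa.py;  python3 steer.py '[[-3.1,0,1.4,0,0,0],[0,0,0,0,0,0]]'>/dev/null; python3 fa.py; python3 steer.py '[[-2.5,0,0.5,0,0,0],[0,0,0,0,0,0]]'>/dev/null; python3 fa.py
```

```text
corner [-75.3  -0.1  30.5] F [-0.71  0.51  0.18] se [0.21 0.11 0.15]
corner [-57.3   0.   27.2] F [-0.14 -0.01 -0.27] se [0.23 0.09 0.17]
corner [-53.9  -0.   27.5] F [-0.42  0.19 -0.24] se [0.15 0.13 0.11]
corner [-50.5   0.   28.1] F [-0.08  0.24 -0.5 ] se [0.16 0.1  0.12]
corner [-48.1   0.   29. ] F [-0.26  0.2  -0.  ] se [0.14 0.09 0.06]
```

There is no resistance anywhere along the stroke, so the toggle is on. Drawing out along the reverse path.

```bash
python3 steer.py '[[2.9,0,-2,0,0,0],[2.9,0,-2,0,0,0],[2.9,0,-2,0,0,0],[2.9,0,-2,0,0,0],[2.9,0,-2,0,0,0],[2.9,0,-2,0,0,0],[2.9,0,-2,0,0,0],[2.9,0,-2,0,0,0],[0,0,0,0,0,0]]'>/dev/null; python3 -c "
from h import *
plan(-85,6,32)"; python3 steer.py '[[3.9,0,2.9,0,0,0],[3.9,0,2.9,0,0,0],[3.9,0,2.9,0,0,0],[3.9,0,2.9,0,0,0],[3.9,0,2.9,0,0,0],[0,0,0,0,0,0],[8.2,0,-1.5,0,0,0],[8.2,0,-1.5,0,0,0],[8.2,0,-1.5,0,0,0],[8.2,0,-1.5,0,0,0]]'; python3 steer.py '[[0,0,0,0,0,0],[0,0,0,0,0,0]]'>/dev/null;python3 - <<'E'
from h import *
plan(-84.8,5,32)
im,d=env.get_image("scene");P=cloud("scene",d)
cv2.imwrite("pics/s7.png",np.hstack([cv2.resize(im[130:250,190:330],(400,343),interpolation=cv2.INTER_CUBIC),cv2.resize(env.get_image("top")[0][100:240,150:313],(399,343))]))
Q=(P-C0)@B
b,g,r=[im[...,i].astype(int) for i in range(3)]
near=(abs(Q[...,0])<130)&(abs(Q[...,1])<40)&(d>0)
q=Q[near&(r>110)&(g<80)&(b<80)&(Q[...,2]>6)];print(len(q),np.percentile(q,[2,50,98],axis=0).round(1))
E
```

```text
corner [-76.9   0.1  30.1] tilt 32.3 F [-0.  -0.3  0. ] q [  7. -30. -48.  42. -11.  18.]
move tool [19.7  0.  16. ] rot [0.03 0.26 0.16]   (target axes: [19.6 -0.  16.1] )
time_s: 12.67
tcp_pos: [539.1, 151.8, 50.8]
ee_rot: [[-0.82, 0.243, 0.518], [0.205, 0.97, -0.131], [-0.534, -0.001, -0.846]]
wrist_force: [-0.2, -0.1, -0.2]
finger_gap: -0.004
finger_force: 0.0
corner [-1.164e+02  1.000e-01 -5.000e+00] tilt 32.3 F [ 0.8 -0.4  0.7] q [  9. -35. -55.  40. -12.  20.]
move tool [-32.   -0.1   8.4] rot [0.05 0.29 0.17]   (target axes: [-32.1  -0.    8.2] )
91 [[-85.6 -11.1  13.5]
 [-64.5   4.7  38.5]
 [-34.5  15.4  42.2]]
```

View pics/s7.png

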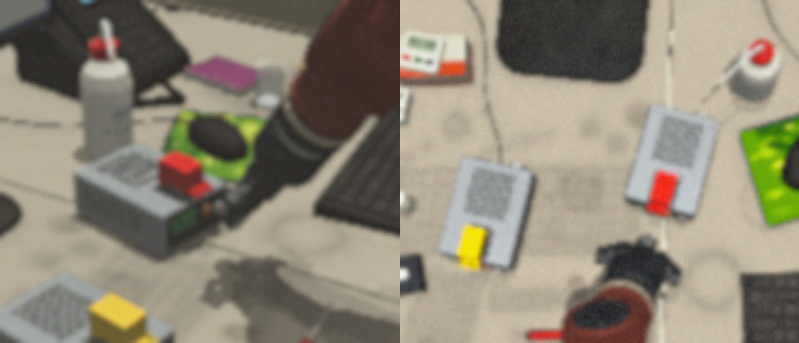

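The guard is shut again at its original heights. The yellow guard is shut, and both boxes and the bottle are in place. The finger is clear, so I'm handing in.

```bash
python3 -c "
from cell import env
print(env.finish_job())"
```

```text
the job is handed in; nothing more can be done
None
```

I handed the job in at about 13 s: the xenon supply is switched on with its red guard shut again, and the mercury supply, its yellow guard and the other bench items look undisturbed; the toggle is hidden under the guard, so I confirmed "on" by feel (a second push through its travel met no resistance), and the hand-in returned no verdict.

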